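Sort the sugar canisters by weight at the coffee buffet

ROBOT

A 6-joint arm with a two-finger parallel gripper is mounted at the origin on the work surface. World frame = base frame: x ahead of the robot, y to its left, z up, the work surface at z = 0. Lengths are in m, angles in rad, forces in N, time in s.
With the tool pointing down it reaches from about 0.35 to 0.975 m from the base axis. Payload 4.9 kg.
Tool frame: the origin (TCP) lies on the mounting face of the last link; the fingertips stand 173 mm ahead of it and the grasp point (between the pads) lies 155 mm ahead of it (tcp_to_grasp is the distance from the TCP to the grasp point, in m); z points along the fingers, y is the line along which they close (so a half turn about z gives the same grasp; the last joint's range is limited). The gripper opens to 85 mm and grips with 20 to 120 N. Pads are 22 mm wide; open, the fingers measure 114 mm over their backs; the gripper's body (76 mm by 85 mm) begins 54 mm behind the grasp point. The pads swing forward as they close: fully open they stand 13 mm farther back than shut.
Start: joints at [1.099, 0.053, 1.613, -0, 1.476, -0.119], TCP at [0.216, 0.586, 0.405] pointing down, gripper open.
Joint ranges: [-3.01, 3.01], [-1.01, 2.22], [0.06, 2.58], [-1.02, 4.17], [0.09, 2.62], [-3.14, 3.14]. Speed limits (rad/s): [2.57, 2.57, 3.14, 3.14, 3.14, 3.14].

INTERFACE

Orientations are given as a rotation vector (axis times angle).
In Python, from station import get_obs, get_image, calibration, finish_job, tcp_to_grasp gives the robot as it stands. The module is installed in compiled form; this text tells all that it offers.
- The arm moves only by the tool arm_command, never from a script. Its argument "plan" is a list that holds one entry, the list of rows, each a list of 6 numbers: the shift along the tool's x, y, z in cm, then the turn, a rotation vector about the tool's x, y, z in rad. A call has 1 to 12 rows; each row is the pose to reach, as a shift and turn from the pose commanded when the call began, along the tool's axes at that moment; what a row does not reach only later rows make up. A row lasts 1/12 s, in which the tool goes at most 41.7 mm and 7.16 degrees, less where a joint would pass 70% of its speed; a pose out of reach is approached as far as the arm can. A call with a gripper value outside its range is refused whole. "gripper" is the closure, from -1 (fully open) to 1 (shut), set as the call begins (left out, the last holds). The fingers move at their own pace and stop on an object; "force" is the grip in N (left out, the last holds). Time passes only in rows, so rows that repeat a pose let the fingers close. It gives the time, the measured TCP pose, the force, the opening and the grip force at its end, in the units of the state.
- get_obs(): the state, without advancing time (a new reading comes with each control period).
- get_image(name): name is "side" or "top" or "wrist"; returns (picture, depth): 480x640x3 uint8, blue, green, red; 480x640 float32, m along the optical axis (not along the pixel's ray), 0 where there is no reading.
- calibration(name): a dict with "fx", "fy", "cx", "cy" (pixels), "pose" (4x4, takes a point from camera to world coordinates). Camera axes: x right, y up, looking along -z (the intrinsics and any distortion apply to the point x, -y, -z); pixel columns grow to the right and rows downward; lengths in m; the calibration is good to about 2 mm. The wrist camera is an equidistant fisheye: a pixel r from the principal point sees the ray r / f radians off the axis. A picture is of the moment at which its call begins: read the wrist's pose just before it. calibration takes no time and is no camera call; for the wrist camera it gives the pose at the moment of the call.
- finish_job(): hands the job in; it is judged then, once.
The state is a dict: "t": time; "q": joint angles; "dq": joint speeds; "effort": joint torques, N m; "tool_pos": TCP position; "tool_rot": TCP orientation; "contact_force": force on the tool from outside, world axes, zero at the start; "wrist_torque": the same for the moment, N m; "opening": finger opening in m; "grip_force": force on a finger pad.
Only numpy, scipy, OpenCV 4.12 (cv2) and the standard library are available. Lean on these libraries where they do the work, as an engineer would, in place of code of your own. Each camera call takes 0.05 s, during which the arm holds its last target. There are 200 camera calls.

TASK

Three identical closed steel sugar canisters stand on the coffee table: one is full, one half full and one empty, and only their weight tells. Lift them to feel how heavy they are, and stand the full one on the round serving tray, the half-full one on the wooden refill board and the empty one in the grey wash-up basket, each upright, near the middle of its place and set down gently. Do not knock over or shift the crockery, bottle and spoon around them, and do not tip a canister over.

Things in the scene. Friction and masses are not known exactly. Their poses are not given: they have to be found in the camera images.
- canister_p_center (a point): One of three identical-looking closed steel canisters, upright cylinder 64 mm diameter, 125 mm tall, plus a black button (26 mm wide, 8 mm high) on the fixed lid. Point: on its axis, half-way up; z up. One weighs 570 g (full), one 370 g (half full), one 170 g (empty), within 10 %; neither looks nor names tell which. A 50 N grip up to 35 mm above the point holds it. In a row, 100 mm or more apart.
- canister_q_center (a point): One of three identical-looking closed steel canisters, upright cylinder 64 mm diameter, 125 mm tall, plus a black button (26 mm wide, 8 mm high) on the fixed lid. Point: on its axis, half-way up; z up. One weighs 570 g (full), one 370 g (half full), one 170 g (empty), within 10 %; neither looks nor names tell which. A 50 N grip up to 35 mm above the point holds it. In a row, 100 mm or more apart.
- canister_r_center (a point): One of three identical-looking closed steel canisters, upright cylinder 64 mm diameter, 125 mm tall, plus a black button (26 mm wide, 8 mm high) on the fixed lid. Point: on its axis, half-way up; z up. One weighs 570 g (full), one 370 g (half full), one 170 g (empty), within 10 %; neither looks nor names tell which. A 50 N grip up to 35 mm above the point holds it. In a row, 100 mm or more apart.
- tray_floor (a point): Round aluminium serving tray, fixed, for the full canister. Flat floor of 77 mm radius, 6 mm above the table; rim 14 mm above the table, 176 mm outside diameter. The point is the centre of the floor's upper face; z up.
- board_top (a point): Square light wooden refill board, fixed, 160 x 160 mm, no rim, its top 20 mm above the table; for the half-full canister. The point is the centre of its top face; x and y run along its edges, z up.
- basket_floor (a point): Square grey plastic wash-up basket, fixed, 160 x 160 mm outside, open above, walls 5 mm thick with dark slots, rim 50 mm above the table; for the empty canister. The point is the centre of its inner floor's upper face, 5 mm above the table; z up. Tray, board and basket stand left, right and beyond the canisters, in any order.
- saucer: White saucer, 124 mm across, 14 mm high, with a cup on it. Leave alone. Origin under its centre.
- cup_saucer: White cup on the saucer, 80 mm across, 56 mm high. Leave alone. Origin under its centre.
- cup_front: White cup on the table between robot and canisters, 80 mm across, 56 mm high. Leave alone. Origin under its centre.
- bowl: Blue ceramic bowl, 96 mm across, 45 mm high. Leave alone. Origin under its centre.
- bottle: Small glass bottle with a white cap, 36 mm diameter, 82 mm high. Leave alone. Origin under its centre.
- creamer: Small white cream jug, 50 mm diameter, 72 mm high. Leave alone. Origin under its centre.
- spoon: Steel spoon lying on the table between robot and canisters, 140 mm long. Leave alone. x runs towards the bowl of the spoon.
- table: Dark wooden table, its top at height 0. Besides what is listed it carries, beyond 0.78 m ahead and at the sides, a white carafe 212 mm high, a glass bowl and rows of cups.
Mind the look-alikes: they are no part of the job. What is shaped like the part that bears canister_q_center but red or yellow is not meant.

How it is judged:
By the outcome, as a careful person would: the job done as asked, in the order asked, and still so for the second after the job is handed in, with the robot touching nothing.
It also fails if it takes over 72 s, if anything falls off the work surface, if the arm or the gripper's body presses on something with over 40 N, if the wrist force passes 120 N, or if a joint passes its speed limit or range.

## Working session

There is one attempt and no reset: what is moved stays moved. The work goes in short steps, Python scripts to look and compute and a tool call to move; the robot and the scene stay as the last step left them, time stands still between calls to the robot, and variables do not carry over. Pictures are saved under pics/ and viewed, at most 10 in all, crops included, and the job is handed in when it is done.

Besides the shell and the picture viewer there is one more tool, called after "Call:" as name(argument=value, ...), one argument or row to a line, values as JSON. arm_command: Moves the arm, as the interface text tells. Its arguments: {"type":"object","properties":{"plan":{"type":"array"},"gripper":{"type":"number"},"force":{"type":"number"}},"required":["plan"]}

```bash
mkdir -p pics
python3 - <<'E'
from station import *
import cv2,numpy as np
o=get_obs();print({k:np.round(v,3) for k,v in o.items()},tcp_to_grasp)
for n in("top","side"):
    im,d=get_image(n);c=calibration(n);cv2.imwrite(f"pics/{n}0.png",im);np.savez(f"pics/{n}0.npz",im=im,d=d,**c)
    print(n,{k:np.round(v,3) for k,v in c.items()})
E
```

```text
{'t': np.float64(0.0), 'q': array([ 1.099,  0.053,  1.614,  0.   ,  1.476, -0.119]), 'dq': array([-0.001,  0.002, -0.   , -0.002,  0.   ,  0.001]), 'effort': array([ 1.0000e-03, -3.9367e+01, -3.7018e+01, -0.0000e+00,  7.0000e-03,
       -0.0000e+00]), 'tool_pos': array([0.216, 0.586, 0.403]), 'tool_rot': array([-5.510e-01, -3.092e+00,  3.000e-03]), 'contact_force': array([-0.628, -0.568,  0.073]), 'wrist_torque': array([ 0.003,  0.009, -0.023]), 'grip_force': np.float64(0.0), 'opening': np.float64(0.085)} 0.1547
top {'fx': np.float64(515.629), 'fy': np.float64(515.629), 'cx': np.float64(323.094), 'cy': np.float64(245.468), 'pose': array([[-0.021,  0.987, -0.16 ,  0.346],
       [-1.   , -0.02 ,  0.011,  0.016],
       [ 0.008,  0.16 ,  0.987,  1.264],
       [ 0.   ,  0.   ,  0.   ,  1.   ]])}
side {'fx': np.float64(540.817), 'fy': np.float64(540.817), 'cx': np.float64(321.405), 'cy': np.float64(242.167), 'pose': array([[ 0.942,  0.193, -0.275,  0.243],
       [-0.336,  0.574, -0.747, -0.767],
       [ 0.014,  0.796,  0.605,  0.72 ],
       [ 0.   ,  0.   ,  0.   ,  1.   ]])}
```

View pics/top0.png

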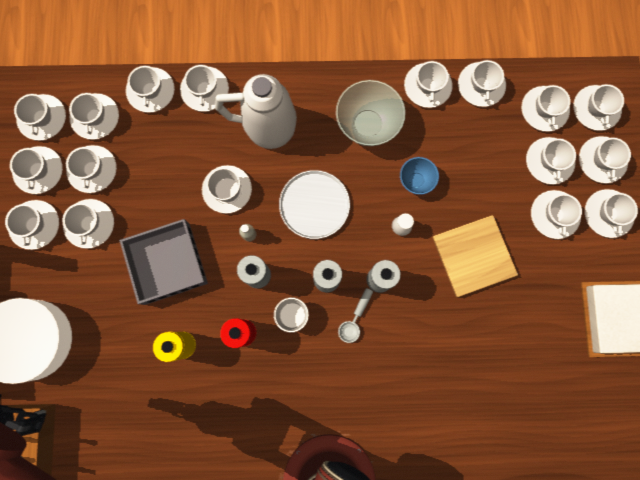

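View pics/side0.png

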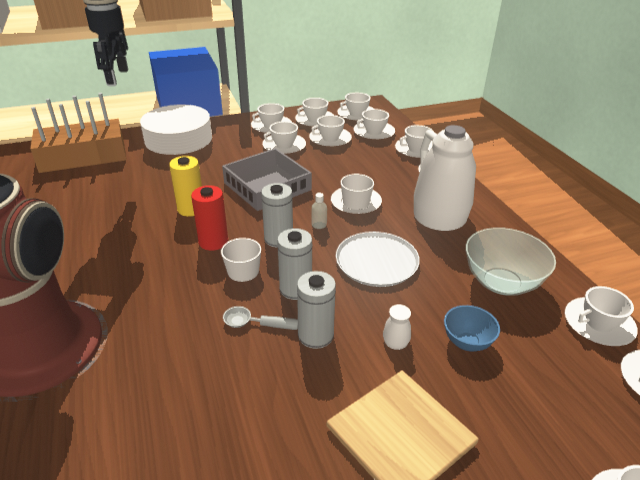

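Candidates, top view: steel grey canisters at (252,270), (327,275) and (385,275). The red one at (236,333) and the yellow one at (170,346) are look-alikes, excluded by colour. The tray is at (315,205), the board at (475,256) and the basket at (162,262). The side view shows the same layout. I'll measure positions and make the confirming crop.

```bash
cat > h.py <<'E'
import numpy as np,cv2
def ray(c,u,v):
    d=np.array([(u-c['cx'])/c['fx'],-(v-c['cy'])/c['fy'],-1.]);P=c['pose'];return P[:3,3],P[:3,:3]@d
def onplane(c,u,v,z):
    o,d=ray(c,u,v);return o+d*(z-o[2])/d[2]
def cloud(c,d):
    v,u=np.mgrid[:480,:640];p=np.stack([(u-c['cx'])/c['fx']*d,-(v-c['cy'])/c['fy']*d,-d],-1)
    return p@c['pose'][:3,:3].T+c['pose'][:3,3]
E
python3 - <<'E'
from h import *
for n in("top","side"):
    f=np.load(f"pics/{n}0.npz");im=f['im'];d=f['d'];c={k:f[k] for k in('fx','fy','cx','cy','pose')};X=cloud(c,d)
    print(n)
    # black buttons
    seeds={'top':[(252,270),(327,275),(385,275)],'side':[(276,190),(294,237),(316,282)]}[n]
    for u,v in seeds:
        m=np.zeros((480,640),np.uint8);m[v-13:v+14,u-13:u+14]=(im[v-13:v+14,u-13:u+14].max(2)<60)
        if n=='top': m&=(X[...,2]>.115).astype(np.uint8)
        k,l,s,ce=cv2.connectedComponentsWithStats(m);i=1+np.argmax(s[1:,4]);
        print('button',ce[i].round(1),s[i,4],onplane(c,*ce[i],.131).round(4),'depth z',np.median(X[l==i][:,2]).round(3))
        r=(X[...,2]>.115)&(X[...,2]<.14)&(np.hypot(X[...,0]-X[v,u,0],X[...,1]-X[v,u,1])<.05)
        q=X[r];print('   cloud top ctr',((q.min(0)+q.max(0))/2).round(3),q.mean(0).round(3),np.ptp(q,axis=0).round(3))
    if n=='top':
        hsv=cv2.cvtColor(im,cv2.COLOR_BGR2HSV)
        def box(name,u,v,R,lo,hi,z):
            m=np.zeros((480,640),np.uint8);m[v-R:v+R,u-R:u+R]=((X[...,2]>lo)&(X[...,2]<hi))[v-R:v+R,u-R:u+R]
            m=cv2.morphologyEx(m,cv2.MORPH_OPEN,np.ones((3,3)))
            k,l,s,ce=cv2.connectedComponentsWithStats(m);i=1+np.argmax(s[1:,4]);vv,uu=np.nonzero(l==i)
            W=np.array([onplane(c,a,b,z)[:2] for a,b in zip(uu,vv)],np.float32)
            rc=cv2.minAreaRect(W*1000);print(name,np.round(rc[0],1),np.round(rc[1],1),round(rc[2],1),'circ',np.round(cv2.minEnclosingCircle(W*1000)[0],1),cv2.minEnclosingCircle(W*1000)[1],'area',s[i,4],np.median(X[l==i][:,2]))
        box('tray',315,205,42,.003,.03,.012)
        box('board',475,256,46,.012,.03,.02)
        box('basket',162,262,48,.035,.06,.05)
        box('saucer',227,189,30,.005,.03,.012)
        box('cupS',225,185,27,.05,.08,.07)
        box('cupF',291,315,24,.04,.07,.056)
        box('bowl',420,176,26,.03,.06,.045)
        box('bottle',247,231,14,.05,.1,.08)
        box('creamer',403,224,16,.05,.09,.072)
        box('spoon',358,310,30,.004,.03,.01)
        cv2.imwrite('pics/crop.png',cv2.resize(im[160:360,110:530],None,fx=1.9,fy=1.9,interpolation=3))
E
```

```text
top
button [250.8 268.8] 84 [0.481  0.1644 0.131 ] depth z 0.133
   cloud top ctr [0.481 0.163 0.127] [0.48  0.163 0.126] [0.061 0.062 0.022]
button [327.5 273.4] 84 [ 0.4673 -0.0046  0.131 ] depth z 0.132
   cloud top ctr [ 0.467 -0.005  0.129] [ 0.467 -0.005  0.126] [0.062 0.06  0.02 ]
button [386.1 273.6] 85 [ 0.4644 -0.1341  0.131 ] depth z 0.133
   cloud top ctr [ 0.464 -0.135  0.127] [ 0.464 -0.134  0.126] [0.063 0.063 0.021]
tray [654.   21.7] [172.2 171.3] 88.9 circ [655.2  21. ] 89.05145263671875 area 2602 0.0067165247013246665
board [ 516.3 -367.4] [159.3 161.4] 18.4 circ [ 516.1 -368.3] 110.24418640136719 area 4216 0.019534621116992446
basket [514.7 385.3] [161.3 163.9] 17.4 circ [513.8 384.4] 112.27755737304688 area 522 0.04836818372426188
saucer [692.5 236.8] [109.5 122.2] 32.4 circ [697.4 240.3] 61.72173309326172 area 817 0.01153391971479456
cupS [697.7 273.6] [ 7.2 17.3] 88.9 circ [697.7 273.6] 9.245902061462402 area 25 0.058298278741844234
cupF [372.9 115.7] [4.6 7. ] 89.6 circ [372.9 115.7] 4.17777681350708 area 12 0.05381386933631249
bowl [ 720.6 -271.5] [73.2 24.1] 10.6 circ [ 719.1 -263.2] 36.640350341796875 area 141 0.040678784440666194
bottle [577.2 181.2] [30.9 30.3] 0.0 circ [577.  181.1] 16.628314971923828 area 149 0.05887241778174079
creamer [ 593.1 -191.6] [38.  36.2] 88.9 circ [ 592.9 -191.9] 19.832069396972656 area 208 0.07131149696127392
spoon [408.7 -92.2] [19.4 71.6] 61.6 circ [409.2 -91.3] 35.822059631347656 area 226 0.017549831894411616
side
button [275.4 190.8] 18 [0.4792 0.1539 0.131 ] depth z 0.131
   cloud top ctr [0.483 0.162 0.125] [0.481 0.155 0.125] [0.064 0.068 0.02 ]
button [293.8 239.1] 20 [ 0.4658 -0.0156  0.131 ] depth z 0.13
   cloud top ctr [ 0.469 -0.006  0.125] [ 0.468 -0.012  0.125] [0.062 0.067 0.02 ]
button [309.7 283. ] 3 [ 0.4549 -0.138   0.131 ] depth z 0.131
   cloud top ctr [ 0.467 -0.135  0.125] [ 0.465 -0.141  0.125] [0.063 0.066 0.019]
```

View pics/crop.png

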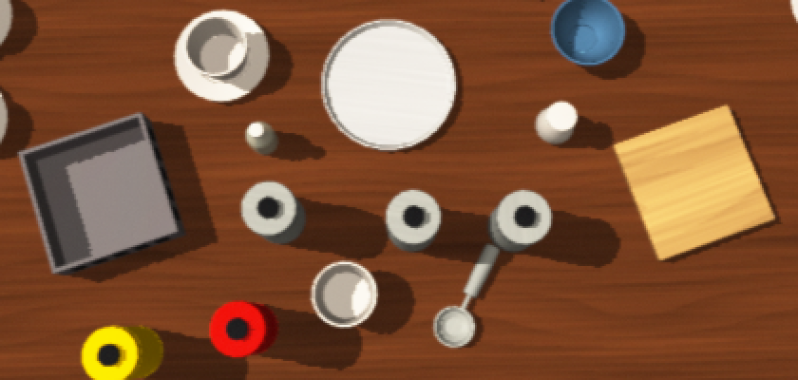

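The crop confirms the three grey steel canisters in a row, with buttons at full-image (251,269), (327,273) and (386,274). The red and yellow ones stand nearer the robot, apart from the row. Both views agree to a few mm, and heights and sizes match: A(0.481, 0.163), B(0.467, -0.005), C(0.464, -0.134), tray(0.655, 0.021), board(0.516, -0.368), basket(0.5145, 0.385).

```bash
cat > go.py <<'E'
import sys,numpy as np
from station import *
from scipy.spatial.transform import Rotation as Ro
o=get_obs();R=Ro.from_rotvec(o['tool_rot']).as_matrix();p=np.array(o['tool_pos'])+R[:,2]*.1547
print('t',round(o['t'],2),'grasp',p.round(4),'open',round(o['opening'],4),'F',np.round(o['contact_force'],2),'tilt',R[:,2].round(3),'y',R[:,1].round(3))
for a in sys.argv[1:]:
    w=np.array([float(x) for x in a.split(',')]);print('to',w,'tool cm',(R.T@(w-p)*100).round(2))
E
python3 go.py .481,.163,.25 .481,.163,.09
```

```text
t 0.1 grasp [0.2157 0.586  0.2489] open 0.0855 F [ 0.28 -0.17 -0.51] tilt [-0.001 -0.002 -1.   ] y [ 0.346  0.938 -0.002]
to [0.481 0.163 0.25 ] tool cm [-39.51 -30.53  -0.06]
to [0.481 0.163 0.09 ] tool cm [-39.51 -30.5   15.94]
```

Call:
arm_command(
  plan=[
    [[-3.3,-2.54,0,0,0,0],[-6.6,-5.1,0,0,0,0],[-9.9,-7.6,0,0,0,0],[-13.2,-10.2,0,0,0,0],[-16.5,-12.7,0,0,0,0],[-19.8,-15.3,0,0,0,0],[-23.1,-17.8,0,0,0,0],[-26.4,-20.3,0,0,0,0],[-29.7,-22.9,0,0,0,0],[-33,-25.4,0,0,0,0],[-36.3,-28,0,0,0,0],[-39.5,-30.5,0,0,0,0]],
  ],
  gripper=-1,
  force=50,
)

```text
t: 1.1
tool_pos: [0.4817, 0.1618, 0.4044]
tool_rot: [-0.552, -3.093, -0.0]
contact_force: [0.4, -0.4, -0.2]
opening: 0.0858
grip_force: 0.0
```

```bash
cat > weigh.py <<'E'
from station import *
import numpy as np
F=[]
for i in range(6):
    get_image("side");F.append(get_obs()['contact_force'])
print('F',np.mean(F,0).round(2),'sd',np.std(F,0).round(2))
E
python3 weigh.py; python3 go.py .481,.163,.09
```

```text
F [ 0.29 -0.39  0.17] sd [0.9  2.15 0.35]
t 1.4 grasp [0.4806 0.1645 0.2496] open 0.0853 F [ 0.11 -0.61  0.61] tilt [-0.001  0.    -1.   ] y [ 0.345  0.939 -0.   ]
to [0.481 0.163 0.09 ] tool cm [-0.1  -0.12 15.96]
```

Call:
arm_command(
  plan=[
    [[0,0,3,0,0,0],[0,0,6.5,0,0,0],[0,0,10,0,0,0],[0,0,13,0,0,0],[0,0,15,0,0,0],[0,0,15.9,0,0,0],[0,0,15.9,0,0,0]],
  ],
)

```text
t: 1.98
tool_pos: [0.4795, 0.1648, 0.2431]
tool_rot: [-0.547, -3.089, 0.003]
contact_force: [-0.7, -0.2, -0.6]
opening: 0.0855
grip_force: 0.0
```

Call:
arm_command(
  plan=[
    [[0,0,0,0,0,0],[0,0,0,0,0,0],[0,0,0,0,0,0],[0,0,0,0,0,0],[0,0,0,0,0,0],[0,0,0,0,0,0]],
  ],
  gripper=1,
  force=50,
)

```text
t: 2.48
tool_pos: [0.4823, 0.1641, 0.2481]
tool_rot: [0.551, 3.089, 0.003]
contact_force: [-0.5, 1.6, 6.8]
opening: 0.0627
grip_force: 56.4
```

Call:
arm_command(
  plan=[
    [[0,0,-0.5,0,0,0],[0,0,-2,0,0,0],[0,0,-4.5,0,0,0],[0,0,-7.5,0,0,0],[0,0,-9.5,0,0,0],[0,0,-10,0,0,0],[0,0,-10,0,0,0],[0,0,-10,0,0,0]],
  ],
)

```text
t: 3.15
tool_pos: [0.4806, 0.1636, 0.3437]
tool_rot: [-0.551, -3.09, 0.002]
contact_force: [-0.6, 0.5, -5.8]
opening: 0.0627
grip_force: 56.9
```

```bash
python3 weigh.py; python3 go.py .5145,.385,.19 .516,-.368,.19 .655,.021,.19
```

```text
F [-0.23 -0.02 -5.63] sd [0.35 0.31 0.17]
t 3.45 grasp [0.4805 0.1636 0.1894] open 0.0634 F [ 0.11 -0.41 -5.71] tilt [-0.003 -0.001 -1.   ] y [ 0.346  0.938 -0.001]
to [0.5145 0.385  0.19  ] tool cm [ 4.46 21.95 -0.08]
to [ 0.516 -0.368  0.19 ] tool cm [-2.170e+01 -4.866e+01 -4.000e-02]
to [0.655 0.021 0.19 ] tool cm [-21.3   -7.36  -0.09]
```

A is the full one (5.7 N), so it goes to the tray.

Call:
arm_command(
  plan=[
    [[-1.5,-0.5,0,0,0,0],[-4.5,-1.55,0,0,0,0],[-8,-2.8,0,0,0,0],[-11.5,-4,0,0,0,0],[-15,-5.2,0,0,0,0],[-18,-6.2,0,0,0,0],[-20.2,-7,0,0,0,0],[-21.3,-7.35,0,0,0,0],[-21.3,-7.35,0,0,0,0],[-21.3,-7.35,2,0,0,0],[-21.3,-7.35,4.5,0,0,0],[-21.3,-7.35,6,0,0,0]],
  ],
)

```text
t: 4.45
tool_pos: [0.6546, 0.0219, 0.283]
tool_rot: [-0.55, -3.089, 0.0]
contact_force: [0.9, 0.8, -6.4]
opening: 0.0631
grip_force: 56.9
```

Call:
arm_command(
  plan=[
    [[0,0,1.2,0,0,0],[0,0,2.1,0,0,0],[0,0,2.7,0,0,0],[0,0,3.0,0,0,0],[0,0,3.1,0,0,0],[0,0,3.1,0,0,0]],
  ],
)

```text
t: 4.95
tool_pos: [0.656, 0.0213, 0.2555]
tool_rot: [0.551, 3.092, 0.0]
contact_force: [0.0, 0.5, -5.2]
opening: 0.0632
grip_force: 56.9
```

```bash
python3 weigh.py; python3 go.py .655,.0215,.095
```

```text
F [ 0.14 -0.19 -5.32] sd [0.53 0.24 0.39]
t 5.25 grasp [0.6561 0.0212 0.1007] open 0.063 F [-0.02 -0.33 -5.75] tilt [ 0.001 -0.    -1.   ] y [0.346 0.938 0.   ]
to [0.655  0.0215 0.095 ] tool cm [ 0.11 -0.01  0.57]
```

Call:
arm_command(
  plan=[
    [[0,0,0.1,0,0,0],[0,0,0.2,0,0,0],[0,0,0.25,0,0,0],[0,0,0.3,0,0,0],[0,0,0.3,0,0,0],[0,0,0.3,0,0,0]],
  ],
)

```text
t: 5.75
tool_pos: [0.6562, 0.0212, 0.2543]
tool_rot: [0.551, 3.092, -0.0]
contact_force: [-5.0, 0.2, 5.4]
opening: 0.0629
grip_force: 57.7
```

```bash
python3 weigh.py; python3 go.py
```

```text
F [-5.05 -0.32  6.2 ] sd [0.39 0.66 0.37]
t 6.05 grasp [0.6564 0.0211 0.0996] open 0.063 F [-4.83 -0.12  6.63] tilt [ 0.001 -0.    -1.   ] y [0.345 0.938 0.   ]
```

Call:
arm_command(
  plan=[
    [[0,0,-0.07,0,0,0],[0,0,-0.07,0,0,0]],
  ],
)

```text
t: 6.22
tool_pos: [0.6561, 0.0212, 0.2542]
tool_rot: [0.551, 3.091, -0.0]
contact_force: [-5.2, 0.5, 7.0]
opening: 0.0632
grip_force: 57.5
```

Call:
arm_command(
  plan=[
    [[0,0,0,0,0,0],[0,0,0,0,0,0],[0,0,0,0,0,0],[0,0,0,0,0,0],[0,0,0,0,0,0]],
  ],
  gripper=-1,
)

```text
t: 6.63
tool_pos: [0.6558, 0.0212, 0.2522]
tool_rot: [0.551, 3.093, 0.0]
contact_force: [-0.3, -0.2, 0.6]
opening: 0.0849
grip_force: 0.0
```

Call:
arm_command(
  plan=[
    [[0,0,-1,0,0,0],[0,0,-3,0,0,0],[0,0,-6,0,0,0],[0,0,-9.5,0,0,0],[0,0,-12,0,0,0],[0,0,-13,0,0,0],[0,0,-13,0,0,0]],
  ],
)

```text
t: 7.22
tool_pos: [0.6565, 0.0212, 0.3872]
tool_rot: [0.55, 3.085, 0.001]
contact_force: [0.3, -0.5, -0.1]
opening: 0.0852
grip_force: 0.0
```

```bash
python3 go.py .467,-.005,.23 .464,-.134,.23
python3 - <<'E'
from station import *
import cv2
im,d=get_image("side");cv2.imwrite("pics/s1.png",im)
E
```

```text
t 7.22 grasp [0.6576 0.0211 0.2325] open 0.0852 F [ 0.26 -0.53 -0.14] tilt [ 0.008 -0.001 -1.   ] y [0.345 0.938 0.002]
to [ 0.467 -0.005  0.23 ] tool cm [16.99 -9.04  0.1 ]
to [ 0.464 -0.134  0.23 ] tool cm [ 12.81 -21.24   0.11]
```

View pics/s1.png

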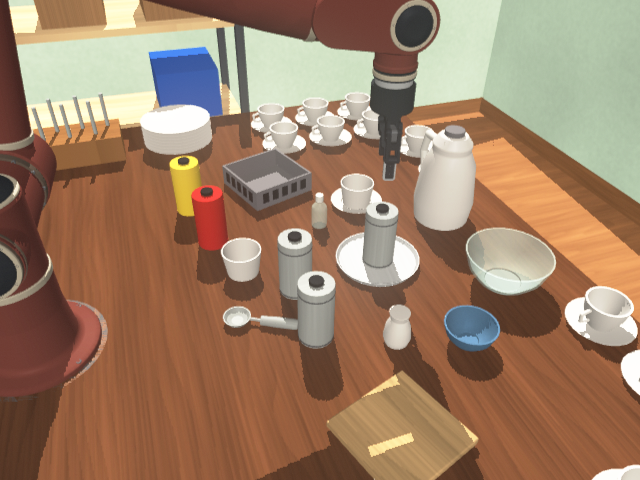

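The side view shows the canister upright in the middle of the tray at (380,240), with everything else unmoved. Next is B.

Call:
arm_command(
  plan=[
    [[2,-1.1,0,0,0,0],[5.5,-2.9,0,0,0,0],[9,-4.8,0,0,0,0],[12.5,-6.6,0,0,0,0],[15.5,-8.2,0,0,0,0],[17,-9,0,0,0,0],[17,-9,0,0,0,0],[17,-9,0,0,0,0]],
  ],
)

```text
t: 7.93
tool_pos: [0.4643, -0.0045, 0.3802]
tool_rot: [-0.552, -3.09, -0.0]
contact_force: [-0.1, -0.6, 0.1]
opening: 0.0854
grip_force: 0.0
```

```bash
python3 go.py .467,-.005,.09
```

```text
t 7.93 grasp [ 0.4639 -0.0044  0.2255] open 0.0854 F [-0.08 -0.63  0.11] tilt [-0.003  0.001 -1.   ] y [ 0.346  0.938 -0.   ]
to [ 0.467 -0.005  0.09 ] tool cm [-0.34  0.05 13.55]
```

Call:
arm_command(
  plan=[
    [[-0.3,0,2,0,0,0],[-0.3,0,5.5,0,0,0],[-0.3,0,9,0,0,0],[-0.3,0,12,0,0,0],[-0.3,0,13.6,0,0,0],[-0.3,0,13.6,0,0,0],[-0.3,0,13.6,0,0,0]],
  ],
)

```text
t: 8.52
tool_pos: [0.4681, -0.0054, 0.2447]
tool_rot: [-0.55, -3.089, -0.0]
contact_force: [0.4, -0.8, -0.5]
opening: 0.0854
grip_force: 0.0
```

Call:
arm_command(
  plan=[
    [[0,0,0,0,0,0],[0,0,0,0,0,0],[0,0,0,0,0,0],[0,0,0,0,0,0],[0,0,0,0,0,0],[0,0,0,0,0,0]],
  ],
  gripper=1,
)

```text
t: 9.02
tool_pos: [0.469, -0.0056, 0.2486]
tool_rot: [0.55, 3.088, 0.001]
contact_force: [2.2, 1.8, 6.8]
opening: 0.063
grip_force: 55.6
```

Call:
arm_command(
  plan=[
    [[0,0,-0.5,0,0,0],[0,0,-2,0,0,0],[0,0,-5,0,0,0],[0,0,-8.5,0,0,0],[0,0,-11,0,0,0],[0,0,-12,0,0,0],[0,0,-12,0,0,0],[0,0,-12,0,0,0]],
  ],
)

```text
t: 9.68
tool_pos: [0.4674, -0.0055, 0.365]
tool_rot: [-0.551, -3.091, 0.0]
contact_force: [-0.1, 1.2, -3.8]
opening: 0.0631
grip_force: 56.0
```

```bash
python3 weigh.py; python3 go.py .5145,.385,.21 .516,-.368,.21
```

```text
F [ 0.06 -0.15 -3.3 ] sd [0.53 0.38 0.49]
t 9.98 grasp [ 0.467  -0.0054  0.2098] open 0.063 F [ 0.88 -0.95 -2.86] tilt [-0.003  0.    -1.   ] y [ 0.346  0.938 -0.001]
to [0.5145 0.385  0.21  ] tool cm [ 9.040e+00  3.828e+01 -1.000e-02]
to [ 0.516 -0.368  0.21 ] tool cm [-17.12 -32.33  -0.05]
```

B weighs 3.3–3.8 N, so it is the half-full one. It goes to the board, raised enough to clear C.

Call:
arm_command(
  plan=[
    [[0,0,-2,0,0,0],[0,0,-5,0,0,0],[0,0,-7,0,0,0],[-1.5,-2.8,-7,0,0,0],[-3.2,-6,-7,0,0,0],[-5,-9.4,-7,0,0,0],[-6.8,-12.8,-7,0,0,0],[-8.6,-16.2,-7,0,0,0],[-10.4,-19.6,-7,0,0,0],[-12.2,-23,-7,0,0,0],[-14,-26.4,-7,0,0,0],[-15.7,-29.7,-7,0,0,0]],
  ],
)

```text
t: 10.98
tool_pos: [0.5125, -0.3407, 0.4352]
tool_rot: [-0.552, -3.091, -0.001]
contact_force: [0.2, 0.3, -3.5]
opening: 0.0633
grip_force: 56.7
```

Call:
arm_command(
  plan=[
    [[-1,-1.9,0,0,0,0],[-1.4,-2.6,0,0,0,0],[-1.4,-2.6,1,0,0,0],[-1.4,-2.6,4,0,0,0],[-1.4,-2.6,7.5,0,0,0],[-1.4,-2.6,11,0,0,0],[-1.4,-2.6,13.5,0,0,0],[-1.4,-2.6,15,0,0,0],[-1.4,-2.6,15.8,0,0,0],[-1.4,-2.6,16.2,0,0,0],[-1.4,-2.6,16.2,0,0,0],[-1.4,-2.6,16.2,0,0,0]],
  ],
)

```text
t: 11.98
tool_pos: [0.5174, -0.368, 0.2765]
tool_rot: [0.55, 3.09, -0.003]
contact_force: [-0.4, 0.4, -1.9]
opening: 0.0627
grip_force: 56.8
```

```bash
python3 weigh.py; python3 go.py .516,-.368,.11
```

```text
F [ 0.23  0.03 -3.27] sd [0.51 0.35 0.75]
t 12.28 grasp [ 0.5171 -0.3682  0.1208] open 0.0628 F [ 0.42  0.49 -4.3 ] tilt [ 0.001 -0.001 -1.   ] y [ 0.346  0.938 -0.001]
to [ 0.516 -0.368  0.11 ] tool cm [ 0.11 -0.02  1.08]
```

Call:
arm_command(
  plan=[
    [[0,0,0.2,0,0,0],[0,0,0.4,0,0,0],[0,0,0.5,0,0,0],[0,0,0.6,0,0,0],[0,0,0.6,0,0,0],[0,0,0.6,0,0,0]],
  ],
)

```text
t: 12.78
tool_pos: [0.5168, -0.3677, 0.2686]
tool_rot: [0.551, 3.093, 0.0]
contact_force: [-0.4, 0.7, -0.3]
opening: 0.063
grip_force: 57.0
```

```bash
python3 weigh.py; python3 go.py
```

```text
F [-0.48  1.14 -0.39] sd [0.59 0.56 0.59]
t 13.08 grasp [ 0.5169 -0.3677  0.114 ] open 0.0633 F [-0.13  1.08  0.34] tilt [ 0. -0. -1.] y [ 0.345  0.938 -0.   ]
```

Now in light contact (about 3 N unloaded). Release, rise and move towards C.

Call:
arm_command(
  plan=[
    [[0,0,0.05,0,0,0],[0,0,0.05,0,0,0]],
  ],
)

```text
t: 13.25
tool_pos: [0.5169, -0.3678, 0.2686]
tool_rot: [0.551, 3.093, -0.0]
contact_force: [-1.9, 2.2, 3.1]
opening: 0.0634
grip_force: 56.9
```

Call:
arm_command(
  plan=[
    [[0,0,0,0,0,0],[0,0,0,0,0,0],[0,0,0,0,0,0],[0,0,0,0,0,0],[0,0,0,0,0,0]],
  ],
  gripper=-1,
)

```text
t: 13.67
tool_pos: [0.5168, -0.3678, 0.2678]
tool_rot: [0.551, 3.093, -0.0]
contact_force: [1.2, -0.3, 0.7]
opening: 0.0855
grip_force: 0.0
```

Call:
arm_command(
  plan=[
    [[0,0,-1,0,0,0],[0,0,-3,0,0,0],[0,0,-6,0,0,0],[0,0,-9.5,0,0,0],[0,0,-11.5,0,0,0],[0,0,-12,0,0,0],[0,0,-12,0,0,0]],
  ],
)

```text
t: 14.25
tool_pos: [0.5171, -0.368, 0.3914]
tool_rot: [0.55, 3.088, -0.005]
contact_force: [-0.5, 0.1, 0.1]
opening: 0.0853
grip_force: 0.0
```

```bash
python3 go.py .464,-.134,.23
python3 - <<'E'
from station import *
import cv2
im,d=get_image("side");cv2.imwrite("pics/s2.png",im)
E
```

```text
t 14.25 grasp [ 0.5178 -0.3686  0.2367] open 0.0853 F [-0.48  0.07  0.11] tilt [ 0.004 -0.004 -1.   ] y [ 0.345  0.938 -0.002]
to [ 0.464 -0.134  0.23 ] tool cm [13.16 20.16  0.56]
```

View pics/s2.png

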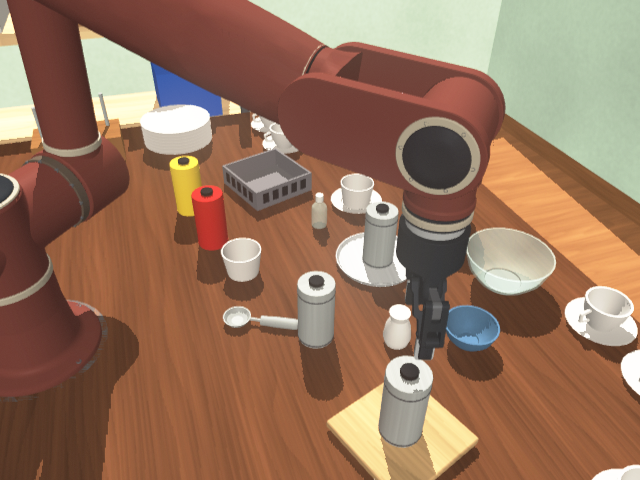

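The canister stands upright on the board at (403,410). The remaining canister C is at (316,310).

Call:
arm_command(
  plan=[
    [[1.5,2.3,0,0,0,0],[3.6,5.5,0,0,0,0],[5.7,8.7,0,0,0,0],[7.8,12,0,0,0,0],[10,15.3,0,0,0,0],[12,18.4,0,0,0,0],[13.1,20.1,0,0,0,0],[13.1,20.1,0,0,0,0],[13.1,20.1,0,0,0,0]],
  ],
)

```text
t: 15.05
tool_pos: [0.4628, -0.1329, 0.3858]
tool_rot: [-0.548, -3.09, -0.001]
contact_force: [-0.8, -0.1, -0.2]
opening: 0.085
grip_force: 0.0
```

```bash
python3 go.py .464,-.134,.09
```

```text
t 15.05 grasp [ 0.4623 -0.1327  0.2311] open 0.085 F [-0.85 -0.11 -0.19] tilt [-0.003  0.001 -1.   ] y [ 0.344  0.939 -0.   ]
to [ 0.464 -0.134  0.09 ] tool cm [-0.24 -0.06 14.11]
```

Call:
arm_command(
  plan=[
    [[-0.2,-0.1,2,0,0,0],[-0.2,-0.1,5.5,0,0,0],[-0.2,-0.1,9,0,0,0],[-0.2,-0.1,12,0,0,0],[-0.2,-0.1,14,0,0,0],[-0.2,-0.1,14.1,0,0,0],[-0.2,-0.1,14.1,0,0,0]],
  ],
)

```text
t: 15.63
tool_pos: [0.4642, -0.1361, 0.2448]
tool_rot: [-0.553, -3.088, -0.002]
contact_force: [0.9, -0.8, 0.2]
opening: 0.0856
grip_force: 0.0
```

Call:
arm_command(
  plan=[
    [[0,0,0,0,0,0],[0,0,0,0,0,0],[0,0,0,0,0,0],[0,0,0,0,0,0],[0,0,0,0,0,0],[0,0,0,0,0,0]],
  ],
  gripper=1,
)

```text
t: 16.13
tool_pos: [0.4658, -0.1359, 0.2492]
tool_rot: [0.55, 3.089, -0.002]
contact_force: [0.7, 0.8, 5.6]
opening: 0.0632
grip_force: 55.0
```

Call:
arm_command(
  plan=[
    [[0,0,-0.5,0,0,0],[0,0,-2,0,0,0],[0,0,-5,0,0,0],[0,0,-8.5,0,0,0],[0,0,-11,0,0,0],[0,0,-12,0,0,0],[0,0,-12,0,0,0],[0,0,-12,0,0,0]],
  ],
)

```text
t: 16.8
tool_pos: [0.4645, -0.1353, 0.3659]
tool_rot: [-0.551, -3.092, -0.0]
contact_force: [0.2, 0.0, -3.0]
opening: 0.0633
grip_force: 55.2
```

```bash
python3 weigh.py; python3 go.py .5145,.385,.21
```

```text
F [-0.33  0.13 -1.55] sd [0.55 0.35 0.45]
t 17.1 grasp [ 0.4641 -0.1351  0.2104] open 0.0631 F [ 0.59  0.33 -1.87] tilt [-0.003  0.001 -1.   ] y [0.346 0.938 0.   ]
to [0.5145 0.385  0.21  ] tool cm [13.24 50.55  0.09]
```

C weighs 1.6 N, so it is the empty one. It goes to the basket.

Call:
arm_command(
  plan=[
    [[0.3,1,-1.5,0,0,0],[1,4,-3,0,0,0],[2,7.8,-3,0,0,0],[3,11.6,-3,0,0,0],[4,15.4,-3,0,0,0],[5,19.2,-3,0,0,0],[6,23,-3,0,0,0],[7,26.8,-3,0,0,0],[8,30.6,-3,0,0,0],[9,34.4,-3,0,0,0],[10,38.2,-3,0,0,0],[11,42,-3,0,0,0]],
  ],
)

```text
t: 18.1
tool_pos: [0.5064, 0.2988, 0.396]
tool_rot: [-0.551, -3.092, 0.001]
contact_force: [0.9, -0.4, -1.5]
opening: 0.0633
grip_force: 55.5
```

Call:
arm_command(
  plan=[
    [[1,3.8,0,0,0,0],[1.8,7,0,0,0,0],[2.2,8.5,0,0,0,0],[2.2,8.5,0,0,0,0],[2.2,8.5,0,0,0,0]],
  ],
)

```text
t: 18.52
tool_pos: [0.5152, 0.3847, 0.3956]
tool_rot: [-0.549, -3.092, 0.003]
contact_force: [0.0, -0.7, -2.5]
opening: 0.0633
grip_force: 55.5
```

```bash
python3 go.py .5145,.385,.105
```

```text
t 18.52 grasp [0.515  0.3845 0.2409] open 0.0633 F [ 0.01 -0.73 -2.48] tilt [-0.002 -0.002 -1.   ] y [ 0.344  0.939 -0.002]
to [0.5145 0.385  0.105 ] tool cm [ 0.05  0.06 13.59]
```

Call:
arm_command(
  plan=[
    [[0,0,1.5,0,0,0],[0,0,4.5,0,0,0],[0,0,8,0,0,0],[0,0,11,0,0,0],[0,0,12.8,0,0,0],[0,0,13.5,0,0,0],[0,0,13.8,0,0,0],[0,0,14,0,0,0],[0,0,14.1,0,0,0],[0,0,14.1,0,0,0],[0,0,14.1,0,0,0]],
  ],
)

```text
t: 19.43
tool_pos: [0.516, 0.3843, 0.2577]
tool_rot: [0.551, 3.091, 0.003]
contact_force: [0.2, 0.4, -1.0]
opening: 0.0629
grip_force: 55.5
```

```bash
python3 weigh.py; python3 go.py
```

```text
F [-0.06 -0.03 -1.58] sd [0.68 0.36 0.45]
t 19.73 grasp [0.5155 0.3841 0.1015] open 0.0631 F [ 0.7   0.1  -1.81] tilt [ 0.  0. -1.] y [0.345 0.938 0.   ]
```

Call:
arm_command(
  plan=[
    [[0,0,0.1,0,0,0],[0,0,0.2,0,0,0],[0,0,0.25,0,0,0],[0,0,0.25,0,0,0],[0,0,0.25,0,0,0]],
  ],
)

```text
t: 20.15
tool_pos: [0.5156, 0.3841, 0.2543]
tool_rot: [0.551, 3.092, 0.0]
contact_force: [-1.6, -1.1, 3.9]
opening: 0.063
grip_force: 55.9
```

```bash
python3 weigh.py; python3 go.py
```

```text
F [-1.85 -0.86  5.22] sd [0.46 0.46 0.39]
t 20.45 grasp [0.5157 0.3841 0.0996] open 0.063 F [-2.8  -0.93  5.16] tilt [ 0.001  0.    -1.   ] y [0.345 0.938 0.   ]
```

Seated. Release and retreat.

Call:
arm_command(
  plan=[
    [[0,0,0,0,0,0],[0,0,0,0,0,0],[0,0,0,0,0,0],[0,0,0,0,0,0],[0,0,0,0,0,0]],
  ],
  gripper=-1,
)

```text
t: 20.87
tool_pos: [0.5154, 0.384, 0.253]
tool_rot: [-0.551, -3.093, 0.0]
contact_force: [0.9, -0.3, 0.3]
opening: 0.0855
grip_force: 0.0
```

Call:
arm_command(
  plan=[
    [[0,0,-1,0,0,0],[0,0,-3,0,0,0],[0,0,-6,0,0,0],[0,0,-9.5,0,0,0],[0,0,-12.5,0,0,0],[2,2,-14.5,0,0,0],[5,4,-15,0,0,0],[8,6,-15,0,0,0],[11,8,-15,0,0,0],[13,9,-15,0,0,0],[13,9,-15,0,0,0],[13,9,-15,0,0,0]],
  ],
)

```text
t: 21.87
tool_pos: [0.4236, 0.5142, 0.4041]
tool_rot: [0.548, 3.093, 0.0]
contact_force: [0.1, -0.8, 0.3]
opening: 0.0853
grip_force: 0.0
```

Run:
```python
from station import *
from h import *
im,d=get_image("top");c=calibration("top");X=cloud(c,d);cv2.imwrite("pics/t3.png",im)
for n,x,y,b in(("tray",.655,.0215,.006),("board",.516,-.368,.02),("basket",.5145,.385,.005)):
    m=(np.hypot(X[...,0]-x,X[...,1]-y)<.06)&(X[...,2]>b+.115)&(X[...,2]<b+.15);q=X[m]
    print(n,len(q),((q.min(0)+q.max(0))/2-[x,y,0]).round(3),'top',(np.percentile(q[:,2],99)-b).round(3))
i0=cv2.imread('pics/side0.png');
```

```text
tray 613 [-0.    -0.001  0.134] top 0.136
board 669 [-0.001  0.001  0.146] top 0.136
basket 672 [-0.002  0.001  0.131] top 0.136
```

View pics/t3.png

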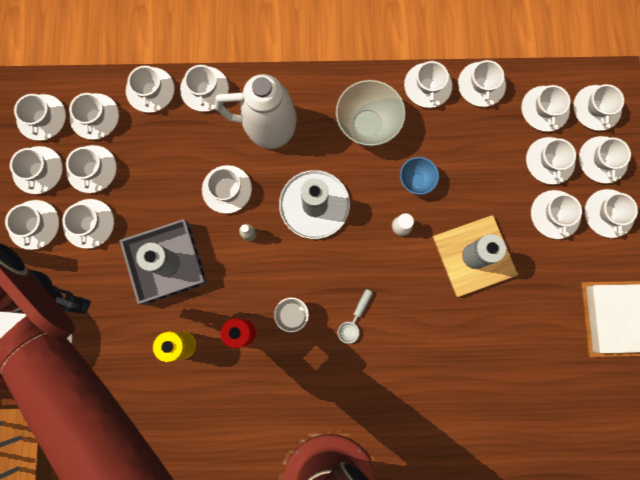

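The top view shows all three canisters upright and centred within about 2 mm: tray (315,192), board (490,248), basket (151,257). The crockery, bottle and spoon are where they started.

```bash
python3 -c "
from station import *
print(finish_job())"
```

```text
the job is handed in; nothing more can be done
None
```

The job is handed in: the full canister is on the tray, the half-full one on the board and the empty one in the basket, all upright and within about 2 mm of centre, with nothing else visibly moved and about 22 s used.

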